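# Prop the shaker's sprung catch open with a marker and move the dish to the warming plate

### The job

The culture dish is locked on the deck of the bench shaker by a sprung catch that one hand cannot hold back while lifting the dish. Drive the blue marker pen lengthwise into the flared gap at the front of the catch until it holds the catch wide open by itself and let go of it; then slide the dish a few millimetres towards the catch to free it from the heads of the fixed pins, lift it out, carry it level and stand it fully on the metal top of the warming plate. Leave the marker wedged in the catch for the next dish, never force the dish past a closed catch, and leave the bottles standing where they are.

Things in the scene. Friction and masses are not known exactly. Their poses are not given: they have to be found in the camera images.
- shaker: Low white bench shaker, fixed; its deck (black mat, 164 x 168 mm) is 62 mm above the worktop and nothing stands over 18 mm above the deck. Origin: centre of its underside on the worktop; +x points away from its control panel, +y towards the sprung catch, z up. Turned up to 0.3 rad.
- nest (a point): Point on the deck's top under the centre of the locked dish (25, -17, 62 mm in the shaker's frame); axes as the shaker's. The dish's -x and +x sides are free for fingers. With the catch propped 10 to 12 mm open the dish lifts straight out, clear of all pin heads, when its centre is 3.5 to 7.5 mm from here towards +y (5.5 is best).
- fixed_pins (a point): Mid-point between the two fixed pins, on the deck, 32 mm from the nest towards -y; axes as the shaker's. The pins stand 11.5 mm either side along x; two like pins ride on the catch opposite. Pins 10 mm thick, 17.8 mm high; their steel heads, 16 mm wide, begin 13.8 mm above the deck (1.8 mm over the dish) and overlap its rim by about 2.5 mm.
- catch (a joint): Sprung catch: blue bar 14 mm high with two headed pins, sliding along +y of the shaker on two rods; 0 = closed (locked), 0.016 m = fully back. The spring shuts it with 3 N when closed and about 6 N at 0.012. Its front end is a flared horn that opens towards the control-panel side (-x).
- throat (a point): Throat of the marker's gap, 6 mm above the deck, on the centre line (along x of the shaker) of a wedged marker; axes as the shaker's. A marker held or lying just over the deck and pushed along +x forces the catch back (10 to 20 N). With its leading end past here the catch stands 11 mm open and grips it. Best depth: end 10 to 18 mm past; at 30 it hits a pin.
- mouth (a point): Entrance of the gap, 36 mm in front (-x) of the throat on the same line; axes as the shaker's. Here it is about 21 mm wide: to -y a fixed metal cheek 14 mm high, whose flat face lies 6 mm from the line from 10 mm behind this point on and is bevelled away before; to +y the blue horn, which narrows the gap to 1 mm at the throat while closed.
- marker_center (a point): Centre of the blue felt marker, 134 x 12 x 12 mm, 12 g, lying on the worktop to the left of the shaker; x runs along the pen, z up. Treat it as a square bar; either end may lead.
- dish_center (a point): Centre (half-way up) of the clear round culture dish with pink medium, 57 mm across, 12 mm high, 12 g; grasp it across its rim; z up.
- warm_plate: Warming plate, fixed: grey base 116 x 106 mm with bare metal top 106 x 96 mm (x by y), top face 16 mm above the worktop, flat. Origin: centre of its underside on the worktop; x, y along its sides, z up.
- amber_bottle: Bystander: brown bottle with black cap, 58 mm across, 120 mm high; origin at the centre of its underside.
- clear_bottle: Bystander: clear bottle with white cap and red label, 52 mm across, 105 mm high; origin at the centre of its underside.
- small_bottle: Bystander: small clear bottle with yellow cap, 44 mm across, 88 mm high; origin at the centre of its underside.
- eyepieces (a point): Obstacle, fixed: foremost point of the microscope's black eyepieces, 0.43 to 0.51 m above the worktop, y = -0.07 to -0.22; the microscope is behind and below. On the way to the plate pass on the robot's side of them, and over the chair's back: its upper edge, 0.24 m above the worktop's level and 10 cm thick, runs from x = 0.33, y = 0.04 to x = 0.08, y = -0.42.

How it is judged (in metres and radians):
On the way, in this order (a step that is already met when the one before it is completed fails the run):
1. the marker, let go of, holds the catch open by itself (value of joint catch above 0.009 m and contact force between marker and shaker above 1.5 N and contact force between the fingers and marker below 0.1 N and contact force between the fingers and shaker below 0.1 N), for 0.3 s.
2. the dish is lifted out of the nest while the marker holds the catch open (z of dish_center in the frame of nest above 0.035 m and value of joint catch above 0.009 m and contact force between marker and shaker above 1.5 N), for 0.1 s.
At the end, for the whole second after the job is handed in: The dish stands flat and at rest on the warming plate, its whole underside over the metal top (centre within 28 mm of the plate's centre along x and 23 mm along y); the catch is still held at least 9 mm open by the marker (x of dish_center in the frame of warm_plate between -0.028 and 0.028 m and y of dish_center in the frame of warm_plate between -0.023 and 0.023 m and z of dish_center in the frame of warm_plate between 0.019 and 0.025 m and angle between dish_center's own z axis and vertical below 0.06 rad and value of joint catch above 0.009 m and contact force between marker and shaker above 1.5 N); the robot touches nothing.
It fails at once if the dish is forced up while the catch is shut (horizontal distance between dish_center and nest below 0.05 m and z of dish_center in the frame of nest above 0.012 m and value of joint catch below 0.006 m).
It fails at once if the dish is tipped more than about 25 degrees (angle between dish_center's own z axis and vertical above 0.44 rad).
It fails at once if the brown bottle is pushed away or knocked over (distance of amber_bottle from where it was at the start of the episode above 0.02 m or angle between amber_bottle's own z axis and vertical above 0.4 rad).
It fails at once if the white-capped bottle is pushed away or knocked over (distance of clear_bottle from where it was at the start of the episode above 0.02 m or angle between clear_bottle's own z axis and vertical above 0.4 rad).
It fails at once if the yellow-capped bottle is pushed away or knocked over (distance of small_bottle from where it was at the start of the episode above 0.02 m or angle between small_bottle's own z axis and vertical above 0.4 rad).
It also fails if it takes over 58 s, if anything falls off the work surface, if the arm or the gripper's body presses on something with over 40 N, if the wrist force passes 120 N, or if a joint passes its speed limit or range.

### The arm

A 6-joint arm with a two-finger parallel gripper is mounted at the origin on a cart in front of the work surface, level with it; the furniture and walls round the work are solid. World frame = base frame: x ahead of the robot, y to its left, z up, the work surface at z = 0. Lengths are in mm, angles in rad, forces in N, time in s.
With the tool pointing down it reaches from about 200 to 875 mm from the base axis. Payload 3.4 kg.
Tool frame: the origin (TCP) lies between the finger pads; the fingertips stand bot.tip_reach ahead of it and the grasp point (between the pads) lies 8 mm behind it (bot.tip_reach is the distance from the TCP to the fingertips, in mm); z points along the fingers, y is the line along which they close (so a half turn about z gives the same grasp; the last joint's range is limited). The gripper opens to 94 mm and grips with 3 to 60 N. Pads are 16 mm wide; open, the fingers measure 119 mm over their backs; the gripper's body (75 mm by 177 mm) begins 78 mm behind the grasp point.
Start: joints at [0.987, 0.276, 1.505, -0, 1.361, -0.121], TCP at [256.734, 514.541, 216.493] pointing down, gripper open.
Joint ranges: [-2.89, 2.89], [-0.75, 2.08], [0.22, 2.7], [-1.18, 4.32], [0.11, 2.71], [-2.7, 2.7]. Speed limits (rad/s): [2.57, 2.57, 3.14, 3.14, 3.14, 3.14].

### API

Orientations are given as a unit quaternion [w, x, y, z].
In Python, from plant import sensors, get_image, order, bot gives the robot as it stands. The module is installed in compiled form; this text tells all that it offers.
- The arm moves only by the tool play_rows, never from a script. Its argument "motion" is a list of rows, each an object with "translation": the shift along the tool's x, y, z in cm, a list of three; "yaw": the turn about the tool's z in rad; "jaw": the opening, from 0 (shut) to 1 (fully open). In form: [{"translation": [dx, dy, dz], "yaw": yaw, "jaw": jaw}, ...]. A call has 1 to 10 rows; each row shifts and turns the commanded pose from where the row before left it, along the tool's axes as they then stand; what a row does not reach is not made up. A row lasts 1/12 s, in which the tool goes at most 41.7 mm and 7.16 degrees, less where a joint would pass 70% of its speed; a pose out of reach is approached as far as the arm can. A call is refused whole if a number of a shift passes 4.17 or a number of a turn 0.125, either way. A call with a gripper value outside its range is refused whole. The fingers move at their own pace and stop on an object; the grip force is fixed at half the most. Time passes only in rows, so rows that do not move let the fingers close. It gives the time, the measured TCP pose, the force, the opening and the grip force at its end, in the units of the state.
- sensors.sense(): the state, without advancing time (a new reading comes with each control period).
- get_image(name): name is "scene" or "top"; returns a dict with "img" (400x640x3 uint8, blue, green, red), "depth" (400x640 float32, mm along the optical axis (not along the pixel's ray), 0 where there is no reading), "mtx" (3x3 intrinsics, pixels), "view" (4x4, takes a point from world to camera coordinates). Camera axes: x right, y up, looking along -z (the intrinsics and any distortion apply to the point x, -y, -z); pixel columns grow to the right and rows downward; lengths in mm; the calibration is good to about 2 mm. A picture is of the moment at which its call begins.
- order.close_job(): hands the job in; it is judged then, once.
The state is a dict: "time_s": time; "joints": joint angles; "qd": joint speeds; "joint_efforts": joint torques, N m; "position": TCP position; "ee_rot": TCP orientation; "wrist_force": force on the tool from outside, world axes, zero at the start; "ft_torque": the same for the moment, N m; "gripper_width": opening from 0.0 (shut) to 1.0 (fully open); "grasp_force": force on a finger pad.
Only numpy, scipy, OpenCV 4.12 (cv2) and the standard library are available. Lean on these libraries where they do the work, as an engineer would, in place of code of your own. Each camera call takes 0.05 s, during which the arm holds its last target. There are 200 camera calls.

## Working session

There is one attempt and no reset: what is moved stays moved. The work goes in short steps, Python scripts to look and compute and a tool call to move; the robot and the scene stay as the last step left them, time stands still between calls to the robot, and variables do not carry over. Pictures are saved under pics/ and viewed, at most 10 in all, crops included, and the job is handed in when it is done.

Besides the shell and the picture viewer there is one more tool, called after ">>>" as name(argument=value, ...) on one line, values as JSON. play_rows: Moves the arm, as the interface text tells. Its arguments: {"type":"object","properties":{"motion":{"type":"array"}},"required":["motion"]}

```bash
mkdir -p pics; python3 - <<'E'
from plant import sensors,get_image,order,bot
import cv2,numpy as np
for n in("scene","top"):
    d=get_image(n); cv2.imwrite(f"pics/{n}0.png",d["img"]); np.savez(f"{n}0.npz",**d)
    print(n,d["mtx"].round(1).tolist(),d["view"].round(3).tolist(),d.keys())
s=sensors.sense();print(s,bot.tip_reach)
E
```

```text
scene [[485.6, 0.0, 321.6], [0.0, 485.6, 198.1], [0.0, 0.0, 1.0]] [[-0.631, -0.776, 0.01, 300.223], [0.688, -0.553, 0.47, -542.888], [-0.359, 0.303, 0.883, -1610.824], [0.0, 0.0, 0.0, 1.0]] dict_keys(['img', 'depth', 'mtx', 'view'])
top [[442.5, 0.0, 317.0], [0.0, 442.5, 203.7], [0.0, 0.0, 1.0]] [[0.259, -0.966, -0.013, -192.915], [0.822, 0.213, 0.529, -606.848], [-0.508, -0.148, 0.849, -1704.239], [0.0, 0.0, 0.0, 1.0]] dict_keys(['img', 'depth', 'mtx', 'view'])
{'time_s': 0.1, 'joints': array([ 9.87035999e-01,  2.76532133e-01,  1.50597181e+00, -2.09009565e-05,
        1.36068824e+00, -1.20994810e-01]), 'qd': array([-0.00092904, -0.00062629, -0.00314521, -0.00169073,  0.00154416,
       -0.00059839]), 'joint_efforts': array([ 3.85398107e-04, -4.05455947e+01, -2.37781280e+01,  7.02470052e-02,
        2.99489172e-02, -5.77482228e-05]), 'position': array([256.44069877, 514.12030296, 215.7048427 ]), 'ee_rot': array([-2.66431475e-04,  2.29321448e-01,  9.73350417e-01, -7.54148441e-04]), 'wrist_force': array([0.85720721, 0.42979092, 0.07285589]), 'ft_torque': array([-0.00098895,  0.01384844,  0.01192063]), 'grasp_force': 0.0, 'gripper_width': 0.996549298454549} 11.0
```

View pics/scene0.png

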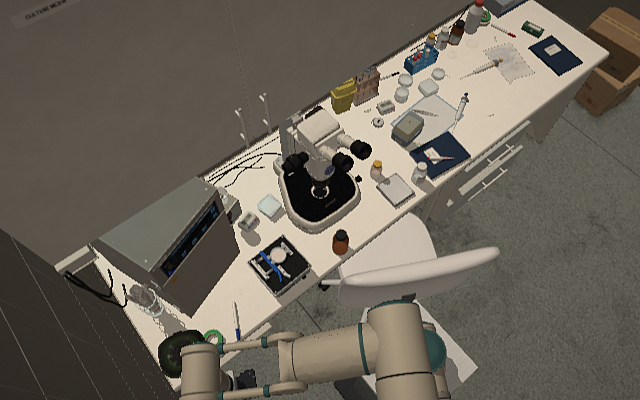

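View pics/top0.png

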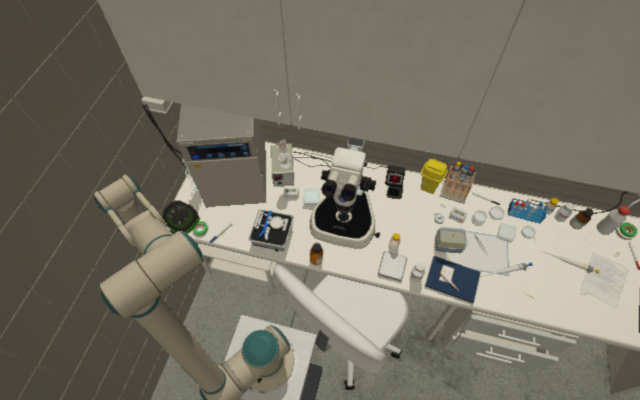

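The scene view shows the shaker near (280,265), marker (237,320) and plate (395,190). In the top view the shaker is at (272,230), the marker at (220,234) and the plate at (393,266). I'll enlarge these.

```bash
cat > h.py <<'E'
import numpy as np,cv2
def ray(d,u,v):
    K,V=d["mtx"],d["view"]; c=np.array([(u-K[0,2])/K[0,0],-(v-K[1,2])/K[1,1],-1.]); R=V[:3,:3]; return -R.T@V[:3,3],R.T@c
def at_z(d,u,v,z):
    o,r=ray(d,u,v); return o+r*(z-o[2])/r[2]
def proj(d,p):
    c=d["view"]@np.append(p,1); K=d["mtx"]; return K[0,0]*c[0]/-c[2]+K[0,2], K[1,1]*-c[1]/-c[2]+K[1,2]
def crop(img,u0,v0,w,h,s,fn):
    c=cv2.resize(img[v0:v0+h,u0:u0+w],None,fx=s,fy=s,interpolation=cv2.INTER_CUBIC)
    for k in range(0,w,10): cv2.putText(c,str(u0+k),(k*s,8),0,.3,(0,255,255)); cv2.line(c,(k*s,10),(k*s,14),(0,255,255))
    for k in range(0,h,10): cv2.putText(c,str(v0+k),(0,k*s+4),0,.3,(0,255,255))
    cv2.imwrite(fn,c)
E
python3 - <<'E'
from h import *
a=np.load("scene0.npz");b=np.load("top0.npz")
crop(a["img"],222,225,95,70,8,"pics/c1.png"); crop(b["img"],202,200,95,62,8,"pics/c2.png")
E
```

```text
(no output)
```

View pics/c1.png

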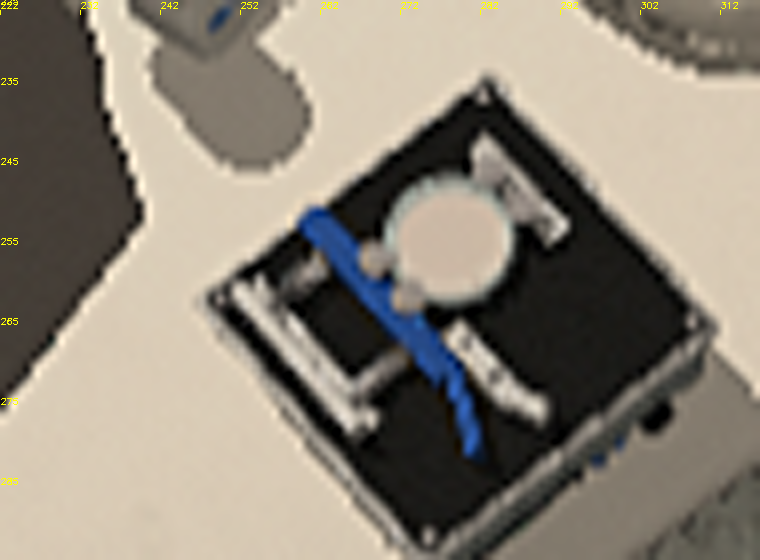

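View pics/c2.png

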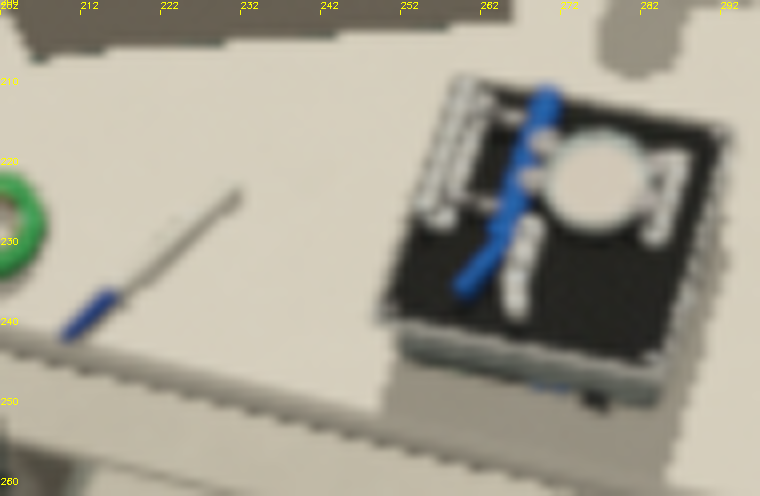

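Both crops agree: the shaker panel faces the robot, and the catch (blue) is on the left with its horn pointing at the robot. The dish is at (278.2,254.7) in scene and (276.6,222.7) in top. The marker ends in top are at (231.6,223.7) and (210.1,242.1). Next I'll fit the poses.

```bash
python3 - <<'E'
from h import *
from scipy.optimize import least_squares
D={n:np.load(n+"0.npz") for n in("scene","top")}
D={n:{k:d[k] for k in d} for n,d in D.items()}
f=lambda o,x,y:(o[0]+(x+.5)/8-.5,o[1]+(y+.5)/8-.5)
s=(222,225);t=(202,200)
F={"scene":{"A":f(s,488,80),"B":f(s,205,298),"C":f(s,712,325),"Dd":f(s,415,555)},"top":{"A":f(t,728,128),"B":f(t,460,80),"C":f(t,660,370),"Dd":f(t,385,315)}}
dish={"scene":f(s,450,238),"top":f(t,597,182)}
loc={"A":(82,-84),"B":(82,84),"C":(-82,-84),"Dd":(-82,84)}
def w(p,l,z):
    c,n=np.cos(p[2]),np.sin(p[2]); return np.array([p[0]+c*l[0]-n*l[1],p[1]+n*l[0]+c*l[1],z])
for use in (["scene"],["top"],["scene","top"]):
    def res(p):
        r=[]
        for n in use:
            for k,l in loc.items(): r+=list(np.subtract(proj(D[n],w(p,l,62)),F[n][k]))
            r+=list(np.subtract(proj(D[n],w(p,(25,-17),72)),dish[n]))
        return r
    q=least_squares(res,[500,250,0],loss="soft_l1"); print(use,q.x.round(3),np.round(q.fun,1))
for n in D:
    print(n,"dish z72",at_z(D[n],*dish[n],72).round(1))
    # depth at deck/worktop check
    d=D[n]; 
print("marker", [at_z(D["top"],*f(t,*e),8).round(1) for e in((238,190),(64,338))])
a=D["scene"];o=a["img"]
crop(o,225,295,60,50,11,"pics/c3.png")
crop(D["top"]["img"],370,225,70,58,10,"pics/c4.png")
E
```

```text
['scene'] [5.33805e+02 1.49009e+02 2.60000e-02] [ 0.  -1.7 -2.1 -0.6  1.2  0.3  0.4  2.  -0.3 -0. ]
['top'] [5.33999e+02 1.50894e+02 3.10000e-02] [ 1.8 -0.4 -0.6 -1.6  0.6  1.6 -2.5  0.6  0.1 -0.4]
['scene', 'top'] [5.33778e+02 1.49645e+02 2.80000e-02] [-0.2 -1.6 -2.3 -0.4  1.   0.4  0.3  2.2 -0.4  0.1  2.1 -0.3 -0.3 -1.5
  0.8  1.7 -2.3  0.7  0.3 -0.2]
scene dish z72 [558.6 132.   72. ]
top dish z72 [557.7 134.4  72. ]
marker [array([534.1, 348.1,   8. ]), array([420.8, 408.3,   8. ])]
```

View pics/c3.png

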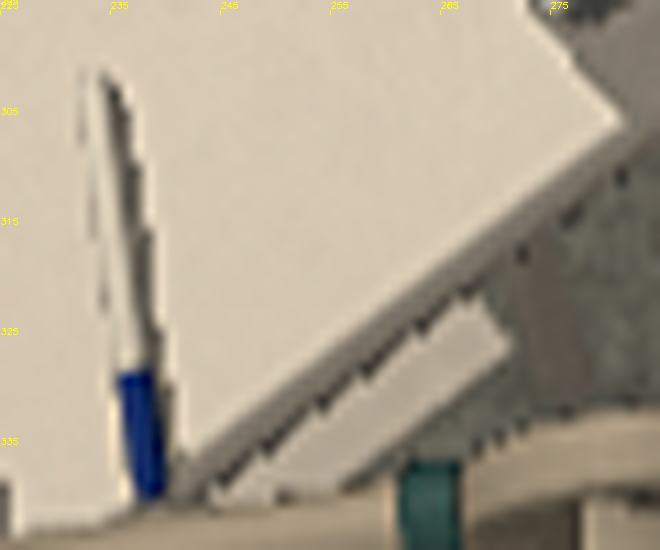

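View pics/c4.png

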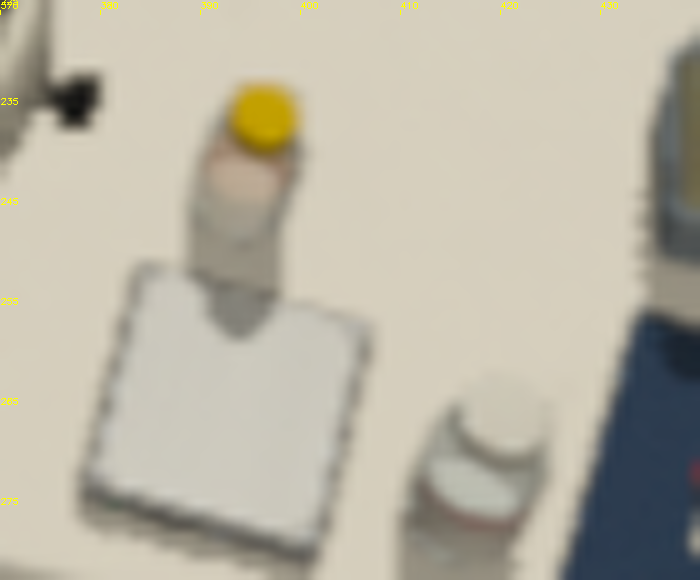

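The c3 crop shows the marker from white end (100,75) to blue end (152,498) in crop pixels. The c4 crop shows the plate's top with corners (140,265), (370,322), (310,545) and (82,485), plus the yellow-capped bottle behind it and the white-capped one to its right.

```bash
python3 - <<'E'
from h import *
S=dict(np.load("scene0.npz"));T=dict(np.load("top0.npz"))
for n,d in(("S",S),("T",T)): print(n,"cam",ray(d,0,0)[0].round(0))
g=lambda o,k,x,y:(o[0]+(x+.5)/k-.5,o[1]+(y+.5)/k-.5)
P=np.array([533.9,149.9]);th=.028;c,s=np.cos(th),np.sin(th)
def sh(p): 
    q=np.array(p[:2])-P; return np.array([c*q[0]+s*q[1],-s*q[0]+c*q[1]]).round(1)
z=76
print("scene cheek",[sh(at_z(S,*g((222,225),8,*p),z)) for p in((445,330),(465,318),(550,408),(530,425))])
print("scene horn tip L,R, kink, bar end",[sh(at_z(S,*g((222,225),8,*p),z)) for p in((465,455),(480,455),(437,380),(465,370),(318,210))])
print("top cheek",[sh(at_z(T,*g((202,200),8,*p),z)) for p in((525,215),(545,225),(505,315),(530,315))])
print("top horn tip L,R, bar end",[sh(at_z(T,*g((202,200),8,*p),z)) for p in((455,288),(470,295),(548,90))])
print("pins scene",[sh(at_z(S,*g((222,225),8,*p),79.8)) for p in((374,256),(408,295))],"top",[sh(at_z(T,*g((202,200),8,*p),79.8)) for p in((544,137),(530,178))])
print("marker S",[at_z(S,*g((225,295),11,*p),8).round(1) for p in((100,75),(152,498))])
pl=np.array([at_z(T,*g((370,225),10,*p),16)[:2] for p in((140,265),(370,322),(310,545),(82,485))]);print(pl.round(0),pl.mean(0),np.linalg.norm(np.diff(pl,axis=0),axis=1))
print("bottles",at_z(T,*g((370,225),10,265,115),88).round(0),at_z(T,*g((370,225),10,505,415),105).round(0))
# plate in scene
crop(S["img"],225,245,75,50,10,"pics/c5.png")
# mat minAreaRect
for n,d,seed in(("S",S,(300,262)),("T",T,(275,238))):
    m=(d["img"].max(2)<75).astype(np.uint8); nn,l=cv2.connectedComponents(m); k=l[seed[1],seed[0]]
    cs,_=cv2.findContours((l==k).astype(np.uint8),cv2.RETR_EXTERNAL,cv2.CHAIN_APPROX_NONE); q=max(cs,key=len)[:,0]
    w=np.array([at_z(d,*p,62)[:2] for p in q],np.float32); print(n,k,len(q),cv2.minAreaRect(w))
E
```

```text
S cam [ -16.  420. 1674.]
T cam [-317. -308. 1765.]
scene cheek [array([-9.2, 10.2]), array([-10.5,   0.2]), array([-66.2,  -2.2]), array([-66.6,   9.1])]
scene horn tip L,R, kink, bar end [array([-58.9,  38.6]), array([-63.1,  33.7]), array([-24.8,  26.9]), array([-29.1,  14.9]), array([70.8, 18.2])]
top cheek [array([-7.5, 15.5]), array([-11.,   3.]), array([-68.6,   8.2]), array([-65.6,  -4.9])]
top horn tip L,R, bar end [array([-59.1,  39.3]), array([-61.3,  30.1]), array([71.7, 26. ])]
pins scene [array([36.4, 13.3]), array([12.5, 13.1])] top [array([40.1, 18.4]), array([13.4, 18.5])]
marker S [array([537.7, 344.8,   8. ]), array([418.8, 406.7,   8. ])]
[[ 568. -348.]
 [ 566. -449.]
 [ 458. -441.]
 [ 460. -343.]] [ 512.67858947 -395.3287761 ] [100.91533044 108.60514645  97.57555484]
bottles [ 614. -385.   88.] [ 494. -501.  105.]
S 350 290 ((532.0934448242188, 148.183837890625), (153.3985137939453, 158.8704376220703), 2.314486503601074)
T 189 183 ((533.1456298828125, 150.84591674804688), (148.4684600830078, 150.91583251953125), 2.056082248687744)
```

The pose estimates from the two views agree to about 2–5 mm. I'll view rectified patches of the catch, at the z=76 plane in the shaker frame, to place the gap line.

```bash
cat >> h.py <<'E'
P=np.array([533.4,149.9]);TH=.034
def w(x,y):
    c,s=np.cos(TH),np.sin(TH); return np.array([P[0]+c*x-s*y,P[1]+s*x+c*y])
def ortho(d,z,x0,x1,y0,y1,k):
    # image: right = -y, up = +x
    H,W=int((x1-x0)*k),int((y1-y0)*k); pts=[(x0,y0),(x0,y1),(x1,y0),(x1,y1)]
    src=np.float32([proj(d,[*w(*p),z]) for p in pts]); dst=np.float32([((y1-p[1])*k,(x1-p[0])*k) for p in pts])
    o=cv2.warpPerspective(d["img"],cv2.getPerspectiveTransform(src,dst),(W,H),flags=cv2.INTER_CUBIC)
    for x in range(x0,x1,10): cv2.putText(o,str(x),(0,int((x1-x)*k)+3),0,.33,(0,255,255)); cv2.line(o,(0,int((x1-x)*k)),(W,int((x1-x)*k)),(0,120,120) if x%20 else (0,200,200),1)
    for y in range(y0,y1,10): cv2.putText(o,str(y),(int((y1-y)*k)-8,10),0,.33,(0,255,255)); cv2.line(o,(int((y1-y)*k),12),(int((y1-y)*k),H),(0,120,120),1)
    return o
E
python3 - <<'E'
from h import *
S=dict(np.load("scene0.npz"));T=dict(np.load("top0.npz"))
cv2.imwrite("pics/o1.png",np.hstack([ortho(d,76,-80,60,-50,50,4) for d in(S,T)])[:,:])
E
```

```text
(no output)
```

View pics/o1.png

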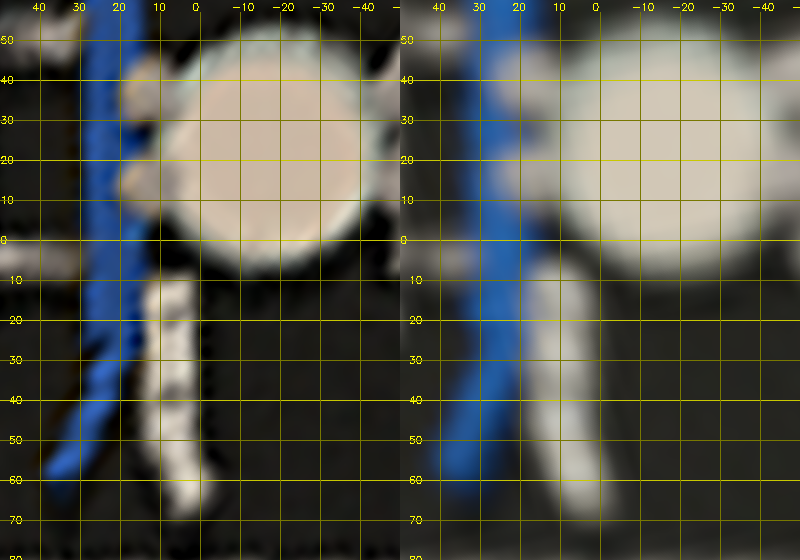

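The rectified patches place the cheek's face at y≈15 and the bar's face at y≈16. The horn runs from the throat at x≈-22 to its tip at x≈-60. So the throat is about (-22, 21) and the mouth about (-58, 21) in the shaker frame, which fits the given dimensions. Next is the marker grasp.

```bash
cat > plan.py <<'E'
# usage: plan.py x y z angle_of_tool_x nrows  (angle: world direction of tool x)
import sys,numpy as np
from plant import sensors
from scipy.spatial.transform import Rotation as Ro
def st():
    s=sensors.sense(); q=s["ee_rot"]; R=Ro.from_quat([q[1],q[2],q[3],q[0]]); return s,R
if __name__=="__main__":
    s,R=st(); X=R.as_matrix(); a=np.arctan2(X[1,0],X[0,0])
    print("t",round(s["time_s"],2),"pos",s["position"].round(1),"ang",round(a,3),"tilt",round(X[2,2],4),"F",s["wrist_force"].round(1),"w",round(s["gripper_width"],3),"gf",round(s["grasp_force"],1),"q",s["joints"].round(2))
    if len(sys.argv)>1:
        x,y,z,t=map(float,sys.argv[1:5]); d=np.array([x,y,z])-s["position"]
        dy=(a-t+np.pi)%(2*np.pi)-np.pi
        print("all shift now, tool cm:",(X.T@d/10).round(2)," yaw",round(dy,3))
        Y=Ro.from_euler("z",t).as_matrix()@np.diag([1,-1,-1]); print("after yaw, tool cm:",(Y.T@d/10).round(2))
E
python3 plan.py 464.7 384 13 2.658
```

```text
t 0.1 pos [256.4 514.1 215.7] ang 2.679 tilt -1.0 F [0.9 0.4 0.1] w 0.997 gf 0.0 q [ 0.99  0.28  1.51 -0.    1.36 -0.12]
all shift now, tool cm: [-24.45  -2.31  20.27]  yaw 0.021
after yaw, tool cm: [-24.49  -1.84  20.27]
```

>>> play_rows(motion=[{"translation":[0,0,0],"yaw":0.021,"jaw":0.6},{"translation":[-3,-0.23,1.2],"yaw":0,"jaw":0.6},{"translation":[-3,-0.23,1.2],"yaw":0,"jaw":0.6},{"translation":[-3,-0.23,1.2],"yaw":0,"jaw":0.6},{"translation":[-3,-0.23,1.2],"yaw":0,"jaw":0.6},{"translation":[-3,-0.23,1.2],"yaw":0,"jaw":0.6},{"translation":[-3,-0.23,1.2],"yaw":0,"jaw":0.6},{"translation":[-3,-0.23,1.2],"yaw":0,"jaw":0.6},{"translation":[-3.5,-0.23,1.2],"yaw":0,"jaw":0.6},{"translation":[0,0,0],"yaw":0,"jaw":0.6}])

```text
time_s: 0.93
position: [469.2, 380.4, 117.7]
ee_rot: [0.001, 0.242, 0.97, -0.002]
wrist_force: [-0.5, -0.4, -0.4]
gripper_width: 0.6
grasp_force: 0.0
```

```bash
python3 plan.py 464.7 384 13 2.658
```

```text
t 0.93 pos [469.2 380.4 117.7] ang 2.653 tilt -1.0 F [-0.5 -0.4 -0.4] w 0.6 gf 0.0 q [ 0.57  0.39  1.59 -0.    1.16 -0.51]
all shift now, tool cm: [ 0.59  0.14 10.47]  yaw -0.005
after yaw, tool cm: [ 0.57  0.11 10.47]
```

>>> play_rows(motion=[{"translation":[0.3,0.1,2.5],"yaw":-0.005,"jaw":0.6},{"translation":[0.2,0,2.5],"yaw":0,"jaw":0.6},{"translation":[0,0,2.5],"yaw":0,"jaw":0.6},{"translation":[0,0,1.8],"yaw":0,"jaw":0.6},{"translation":[0,0,0.7],"yaw":0,"jaw":0.6},{"translation":[0,0,0.3],"yaw":0,"jaw":0.6},{"translation":[0,0,0],"yaw":0,"jaw":0.6}])

```text
time_s: 1.52
position: [460.9, 387.7, 17.4]
ee_rot: [-0.0, 0.237, 0.971, -0.0]
wrist_force: [-0.9, 0.0, -0.1]
gripper_width: 0.601
grasp_force: 0.0
```

```bash
python3 plan.py 464.7 384 13 2.658
```

```text
t 1.52 pos [460.9 387.7  17.4] ang 2.663 tilt -1.0 F [-0.9  0.  -0.1] w 0.601 gf 0.0 q [ 0.58  0.49  1.72  0.    0.94 -0.51]
all shift now, tool cm: [-0.51 -0.16  0.44]  yaw 0.005
after yaw, tool cm: [-0.51 -0.15  0.44]
```

>>> play_rows(motion=[{"translation":[-0.4,-0.1,0.4],"yaw":0,"jaw":0.6},{"translation":[0,0,0],"yaw":0,"jaw":0.4},{"translation":[0,0,0],"yaw":0,"jaw":0},{"translation":[0,0,0],"yaw":0,"jaw":0},{"translation":[0,0,0],"yaw":0,"jaw":0},{"translation":[0,0,0],"yaw":0,"jaw":0},{"translation":[0,0,0],"yaw":0,"jaw":0}])

```text
time_s: 2.1
position: [464.3, 384.9, 13.7]
ee_rot: [0.0, 0.237, 0.971, 0.0]
wrist_force: [-0.0, -0.6, -0.0]
gripper_width: 0.207
grasp_force: 0.0
```

```bash
python3 plan.py 464.7 384 13 2.658
```

```text
t 2.1 pos [464.3 384.9  13.7] ang 2.663 tilt -1.0 F [-0.  -0.6 -0. ] w 0.207 gf 0.0 q [ 0.58  0.49  1.72  0.    0.93 -0.52]
all shift now, tool cm: [-0.08 -0.06  0.07]  yaw 0.005
after yaw, tool cm: [-0.08 -0.06  0.07]
```

>>> play_rows(motion=[{"translation":[0,0,0.05],"yaw":0,"jaw":0},{"translation":[0,0,0],"yaw":0,"jaw":0},{"translation":[0,0,0],"yaw":0,"jaw":0},{"translation":[0,0,0],"yaw":0,"jaw":0},{"translation":[0,0,0],"yaw":0,"jaw":0}])

```text
time_s: 2.52
position: [464.3, 384.9, 13.1]
ee_rot: [0.0, 0.237, 0.971, 0.0]
wrist_force: [-0.9, 0.5, 2.2]
gripper_width: 0.125
grasp_force: 30.0
```

```bash
python3 plan.py 464.7 384 130 3.175
```

```text
t 2.52 pos [464.3 384.9  13.1] ang 2.663 tilt -1.0 F [-0.9  0.5  2.2] w 0.125 gf 30.0 q [ 0.58  0.49  1.72  0.    0.93 -0.52]
all shift now, tool cm: [ -0.08  -0.06 -11.69]  yaw -0.512
after yaw, tool cm: [ -0.04  -0.09 -11.69]
```

>>> play_rows(motion=[{"translation":[0,0,-3],"yaw":0,"jaw":0},{"translation":[0,0,-3],"yaw":-0.1,"jaw":0},{"translation":[0,0,-3],"yaw":-0.1,"jaw":0},{"translation":[0,0,-2],"yaw":-0.1,"jaw":0},{"translation":[0,0,0],"yaw":-0.1,"jaw":0},{"translation":[0,0,0],"yaw":-0.112,"jaw":0},{"translation":[0,0,0],"yaw":0,"jaw":0},{"translation":[0,0,0],"yaw":0,"jaw":0}])

```text
time_s: 3.18
position: [463.9, 384.6, 122.7]
ee_rot: [-0.0, -0.015, 1.0, -0.0]
wrist_force: [-0.5, 0.5, -0.1]
gripper_width: 0.126
grasp_force: 30.0
```

```bash
python3 -c "
from h import *
print(w(-157,21.5),w(-130,21.5))"; python3 plan.py 375.8 166.1 100 3.175
```

```text
[375.75987809 166.05060259] [402.74427359 166.96842573]
t 3.18 pos [463.9 384.6 122.7] ang -3.111 tilt -1.0 F [-0.5  0.5 -0.1] w 0.126 gf 30.0 q [ 0.58  0.38  1.59  0.    1.17 -1.02]
all shift now, tool cm: [  9.47 -21.57   2.28]  yaw -0.003
after yaw, tool cm: [  9.53 -21.54   2.27]
```

>>> play_rows(motion=[{"translation":[1.2,-2.7,0],"yaw":0,"jaw":0},{"translation":[1.2,-2.7,0],"yaw":0,"jaw":0},{"translation":[1.2,-2.7,0],"yaw":0,"jaw":0},{"translation":[1.2,-2.7,0],"yaw":0,"jaw":0},{"translation":[1.2,-2.7,0],"yaw":0,"jaw":0},{"translation":[1.2,-2.7,0.5],"yaw":0,"jaw":0},{"translation":[1.2,-2.7,0.8],"yaw":0,"jaw":0},{"translation":[1.1,-2.65,1],"yaw":-0.003,"jaw":0},{"translation":[0,0,0],"yaw":0,"jaw":0},{"translation":[0,0,0],"yaw":0,"jaw":0}])

```text
time_s: 4.02
position: [375.3, 165.3, 99.5]
ee_rot: [-0.001, -0.016, 1.0, -0.0]
wrist_force: [1.5, 1.0, 0.3]
gripper_width: 0.124
grasp_force: 30.0
```

```bash
python3 plan.py 375.8 166.1 76.3 3.175; python3 - <<'E'
from h import *
from plant import get_image
import h
o=[]
for n in("scene","top"):
    d=get_image(n); np.savez(n+"1.npz",**d); o.append(ortho(d,95,-160,0,-20,80,3.7))
cv2.imwrite("pics/o2.png",np.hstack(o))
E
```

```text
t 4.02 pos [375.3 165.3  99.5] ang -3.11 tilt -1.0 F [1.5 1.  0.3] w 0.124 gf 30.0 q [ 0.24  0.14  2.02  0.    0.99 -1.36]
all shift now, tool cm: [-0.05  0.08  2.32]  yaw -0.002
after yaw, tool cm: [-0.05  0.08  2.32]
```

View pics/o2.png

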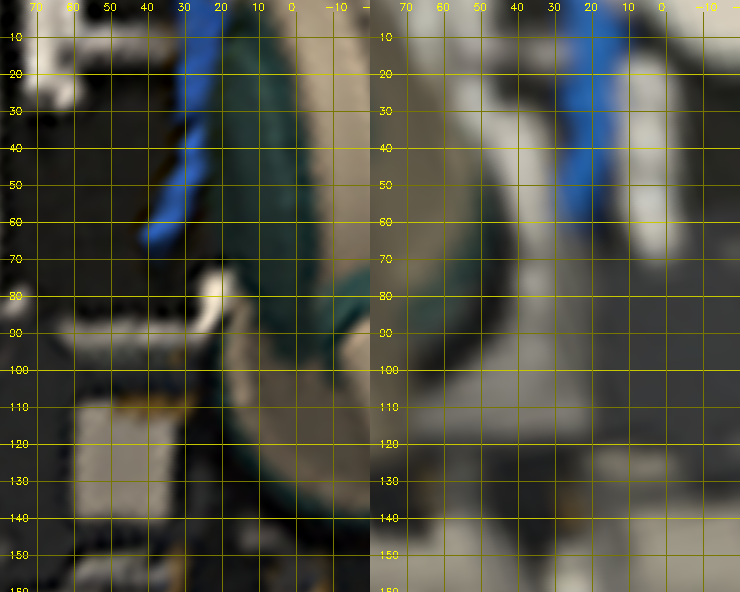

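The marker's end shows in the scene patch at x≈-73, y≈20 (shaker frame), which is as expected. In the top view the arm hides it. Now lower and drive in.

>>> play_rows(motion=[{"translation":[0,0.08,1.2],"yaw":-0.002,"jaw":0},{"translation":[0,0,1.1],"yaw":0,"jaw":0},{"translation":[0,0,0],"yaw":0,"jaw":0},{"translation":[0,0,0],"yaw":0,"jaw":0},{"translation":[-0.7,0,0],"yaw":0,"jaw":0},{"translation":[-0.7,0,0],"yaw":0,"jaw":0},{"translation":[-0.6,0,0],"yaw":0,"jaw":0},{"translation":[0,0,0],"yaw":0,"jaw":0},{"translation":[0,0,0],"yaw":0,"jaw":0}])

```text
time_s: 4.87
position: [397.5, 167.4, 77.1]
ee_rot: [0.001, -0.019, 1.0, -0.0]
wrist_force: [-0.5, -3.5, -0.2]
gripper_width: 0.126
grasp_force: 30.1
```

```bash
python3 -c "
from h import *
print(w(-132,21.5),w(-94,21.5))"; python3 plan.py 400.7 167 76.3 3.175
```

```text
[400.74542948 166.90043884] [438.7234676  168.19218992]
t 4.87 pos [397.5 167.4  77.1] ang -3.104 tilt -1.0 F [-0.5 -3.5 -0.2] w 0.126 gf 30.1 q [ 0.24  0.19  2.01 -0.    0.94 -1.37]
all shift now, tool cm: [-0.32 -0.06  0.08]  yaw 0.004
after yaw, tool cm: [-0.32 -0.05  0.08]
```

>>> play_rows(motion=[{"translation":[0,-0.1,0.05],"yaw":0.004,"jaw":0},{"translation":[0,0,0],"yaw":0,"jaw":0},{"translation":[0,0,0],"yaw":0,"jaw":0}])

```text
time_s: 5.12
position: [396.4, 167.0, 76.6]
ee_rot: [0.0, -0.017, 1.0, 0.0]
wrist_force: [0.7, -0.1, 0.0]
gripper_width: 0.13
grasp_force: 30.0
```

>>> play_rows(motion=[{"translation":[-0.4,0,0],"yaw":0,"jaw":0},{"translation":[0,0,0],"yaw":0,"jaw":0},{"translation":[0,0,0],"yaw":0,"jaw":0}])

```text
time_s: 5.37
position: [400.0, 166.6, 76.3]
ee_rot: [-0.0, -0.017, 1.0, -0.0]
wrist_force: [-1.5, -2.6, 0.7]
gripper_width: 0.126
grasp_force: 30.1
```

>>> play_rows(motion=[{"translation":[-0.4,0,0],"yaw":0,"jaw":0},{"translation":[0,0,0],"yaw":0,"jaw":0},{"translation":[0,0,0],"yaw":0,"jaw":0}])

```text
time_s: 5.62
position: [403.5, 166.6, 76.1]
ee_rot: [-0.001, -0.017, 1.0, -0.0]
wrist_force: [-2.9, -3.5, -0.2]
gripper_width: 0.129
grasp_force: 30.1
```

```bash
python3 plan.py 400.7 167 76.3 3.175
```

```text
t 5.62 pos [403.5 166.6  76.1] ang -3.107 tilt -1.0 F [-2.9 -3.5 -0.2] w 0.129 gf 30.1 q [ 0.23  0.21  2.   -0.    0.94 -1.37]
all shift now, tool cm: [ 0.27  0.05 -0.02]  yaw 0.001
after yaw, tool cm: [ 0.27  0.05 -0.02]
```

>>> play_rows(motion=[{"translation":[-0.4,0,0],"yaw":0,"jaw":0},{"translation":[-0.4,0,0],"yaw":0,"jaw":0},{"translation":[0,0,0],"yaw":0,"jaw":0},{"translation":[0,0,0],"yaw":0,"jaw":0}])

```text
time_s: 5.95
position: [411.6, 166.9, 76.1]
ee_rot: [-0.001, -0.017, 1.0, -0.0]
wrist_force: [-3.4, -3.7, -1.8]
gripper_width: 0.126
grasp_force: 30.2
```

>>> play_rows(motion=[{"translation":[-0.4,0,0],"yaw":0,"jaw":0},{"translation":[-0.4,0,0],"yaw":0,"jaw":0},{"translation":[0,0,0],"yaw":0,"jaw":0},{"translation":[0,0,0],"yaw":0,"jaw":0}])

```text
time_s: 6.28
position: [419.1, 167.2, 76.0]
ee_rot: [-0.001, -0.017, 1.0, -0.0]
wrist_force: [-3.4, -2.7, -0.2]
gripper_width: 0.125
grasp_force: 30.2
```

```bash
python3 plan.py 441 168 76.3 3.175
```

```text
t 6.28 pos [419.1 167.2  76. ] ang -3.108 tilt -1.0 F [-3.4 -2.7 -0.2] w 0.125 gf 30.2 q [ 0.23  0.23  1.97 -0.    0.95 -1.38]
all shift now, tool cm: [-2.19  0.01 -0.04]  yaw 0.001
after yaw, tool cm: [-2.19  0.01 -0.03]
```

>>> play_rows(motion=[{"translation":[-0.4,0,0],"yaw":0,"jaw":0},{"translation":[-0.4,0,0],"yaw":0,"jaw":0},{"translation":[0,0,0],"yaw":0,"jaw":0},{"translation":[0,0,0],"yaw":0,"jaw":0}])

```text
time_s: 6.62
position: [425.8, 167.3, 75.7]
ee_rot: [-0.003, -0.017, 1.0, -0.001]
wrist_force: [-6.0, -3.7, -0.4]
gripper_width: 0.127
grasp_force: 30.2
```

>>> play_rows(motion=[{"translation":[-0.4,0,0],"yaw":0,"jaw":0},{"translation":[-0.4,0,0],"yaw":0,"jaw":0},{"translation":[0,0,0],"yaw":0,"jaw":0},{"translation":[0,0,0],"yaw":0,"jaw":0}])

```text
time_s: 6.95
position: [435.9, 167.7, 76.2]
ee_rot: [-0.001, -0.017, 1.0, -0.0]
wrist_force: [-2.4, -3.4, -0.6]
gripper_width: 0.121
grasp_force: 30.2
```

>>> play_rows(motion=[{"translation":[-0.4,0,0],"yaw":0,"jaw":0},{"translation":[-0.2,0,0],"yaw":0,"jaw":0},{"translation":[0,0,0],"yaw":0,"jaw":0},{"translation":[0,0,0],"yaw":0,"jaw":0}])

```text
time_s: 7.28
position: [442.2, 167.9, 76.3]
ee_rot: [-0.0, -0.017, 1.0, -0.0]
wrist_force: [-2.0, -4.0, -0.5]
gripper_width: 0.127
grasp_force: 30.2
```

```bash
python3 plan.py 441 168 76.3 3.175;  python3 - <<'E'
from h import *
from plant import get_image
o=[]
for n in("scene","top"):
    d=get_image(n); np.savez(n+"2.npz",**d); o.append(ortho(d,76,-90,60,-40,60,3.9))
cv2.imwrite("pics/o3.png",np.hstack(o))
E
```

```text
t 7.28 pos [442.2 167.9  76.3] ang -3.107 tilt -1.0 F [-2.  -4.  -0.5] w 0.127 gf 30.2 q [ 0.22  0.25  1.93 -0.    0.96 -1.39]
all shift now, tool cm: [0.12 0.02 0.  ]  yaw 0.001
after yaw, tool cm: [0.12 0.02 0.  ]
```

>>> play_rows(motion=[{"translation":[0,0,0],"yaw":0,"jaw":0.35},{"translation":[0,0,0],"yaw":0,"jaw":0.35},{"translation":[0,0,0],"yaw":0,"jaw":0.35},{"translation":[0,0,0],"yaw":0,"jaw":0.35},{"translation":[0,0,-1],"yaw":0,"jaw":0.35},{"translation":[0,0,-3],"yaw":0,"jaw":0.4},{"translation":[0,0,-3],"yaw":0,"jaw":0.6},{"translation":[2.5,-2.5,-2],"yaw":0,"jaw":0.9},{"translation":[3,-2.5,0],"yaw":0,"jaw":0.9},{"translation":[0,0,0],"yaw":0,"jaw":0.9}])

```text
time_s: 8.22
position: [384.4, 114.2, 167.2]
ee_rot: [-0.001, -0.017, 1.0, -0.001]
wrist_force: [-1.0, 0.3, -0.7]
gripper_width: 0.647
grasp_force: 0.0
```

```bash
python3 plan.py 558 133 150 1.605;  python3 - <<'E'
from h import *
from plant import get_image
o=[]
for n in("scene","top"):
    d=get_image(n); np.savez(n+"3.npz",**d); o.append(ortho(d,76,-90,60,-50,50,3.9))
cv2.imwrite("pics/o4.png",np.hstack(o))
E
```

```text
t 8.22 pos [384.4 114.2 167.2] ang -3.108 tilt -1.0 F [-1.   0.3 -0.7] w 0.647 gf 0.0 q [ 0.12  0.05  1.92 -0.    1.17 -1.49]
all shift now, tool cm: [-17.42   1.3    1.69]  yaw 1.57
after yaw, tool cm: [ 1.28 17.41  1.72]
```

View pics/o4.png

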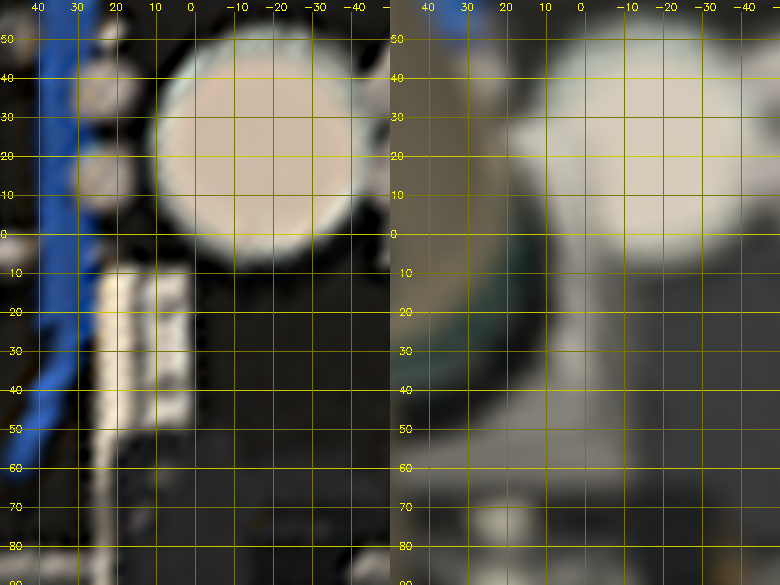

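The marker is wedged: its end is at x≈-8, about 14 mm past the throat. The catch pins have moved about 10 mm back, to y≈23, and the dish centre is about (24,-17). Now the dish.

>>> play_rows(motion=[{"translation":[-1,0,0],"yaw":0.12,"jaw":0.9},{"translation":[-1,0,0],"yaw":0.12,"jaw":0.9},{"translation":[0,0,0],"yaw":0.12,"jaw":0.9},{"translation":[0,0,0],"yaw":0.12,"jaw":0.9},{"translation":[0,0,0],"yaw":0.12,"jaw":0.9},{"translation":[0,0,0],"yaw":0.12,"jaw":0.9},{"translation":[0,0,0],"yaw":0.12,"jaw":0.9},{"translation":[0,0,0],"yaw":0.12,"jaw":0.9},{"translation":[0,0,0],"yaw":0.12,"jaw":0.9},{"translation":[0,0,0],"yaw":0.12,"jaw":0.9}])

```text
time_s: 9.15
position: [410.6, 117.0, 166.2]
ee_rot: [0.0, 0.553, 0.833, 0.001]
wrist_force: [-1.5, 0.4, 0.2]
gripper_width: 0.897
grasp_force: 0.0
```

>>> play_rows(motion=[{"translation":[0,0,0],"yaw":0.12,"jaw":0.9},{"translation":[0,0,0],"yaw":0.12,"jaw":0.9},{"translation":[0,0,0],"yaw":0.12,"jaw":0.9},{"translation":[0,0,0],"yaw":0.01,"jaw":0.9},{"translation":[0,0,0],"yaw":0,"jaw":0.9}])

```text
time_s: 9.57
position: [410.0, 116.7, 166.2]
ee_rot: [-0.0, 0.694, 0.72, 0.0]
wrist_force: [0.6, 0.3, -0.2]
gripper_width: 0.898
grasp_force: 0.0
```

```bash
python3 -c "
from h import *
print(w(24.3,-17))"; python3 plan.py 558.3 133.7 76 1.605
```

```text
[558.2638446  133.73586588]
t 9.57 pos [410.  116.7 166.2] ang 1.609 tilt -1.0 F [ 0.6  0.3 -0.2] w 0.898 gf 0.0 q [0.11 0.09 1.88 0.   1.17 0.07]
all shift now, tool cm: [ 1.13 14.88  9.03]  yaw 0.004
after yaw, tool cm: [ 1.2  14.88  9.02]
```

>>> play_rows(motion=[{"translation":[0.24,3,0],"yaw":0.004,"jaw":0.9},{"translation":[0.24,3,0],"yaw":0,"jaw":0.9},{"translation":[0.24,3,0],"yaw":0,"jaw":0.9},{"translation":[0.24,3,0],"yaw":0,"jaw":0.9},{"translation":[0.24,2.9,1],"yaw":0,"jaw":0.9},{"translation":[0,0,2.5],"yaw":0,"jaw":0.9},{"translation":[0,0,2],"yaw":0,"jaw":0.9},{"translation":[0,0,0],"yaw":0,"jaw":0.9},{"translation":[0,0,0],"yaw":0,"jaw":0.9}])

```text
time_s: 10.32
position: [557.1, 132.9, 110.3]
ee_rot: [-0.001, 0.695, 0.719, -0.001]
wrist_force: [0.1, 0.5, 0.5]
gripper_width: 0.898
grasp_force: 0.0
```

```bash
python3 plan.py 558.3 133.7 76 1.605
```

```text
t 10.32 pos [557.1 132.9 110.3] ang 1.604 tilt -1.0 F [0.1 0.5 0.5] w 0.898 gf 0.0 q [0.11 0.35 1.67 0.   1.12 0.08]
all shift now, tool cm: [0.07 0.13 3.43]  yaw -0.001
after yaw, tool cm: [0.07 0.12 3.43]
```

>>> play_rows(motion=[{"translation":[0.07,0.12,1.5],"yaw":0,"jaw":0.9},{"translation":[0,0,1.2],"yaw":0,"jaw":0.9},{"translation":[0,0,0.7],"yaw":0,"jaw":0.9},{"translation":[0,0,0],"yaw":0,"jaw":0.9},{"translation":[0,0,0],"yaw":0,"jaw":0.72},{"translation":[0,0,0],"yaw":0,"jaw":0.66},{"translation":[0,0,0],"yaw":0,"jaw":0.62},{"translation":[0,0,0],"yaw":0,"jaw":0.5},{"translation":[0,0,0],"yaw":0,"jaw":0.5},{"translation":[0,0,0],"yaw":0,"jaw":0.5}])

```text
time_s: 11.15
position: [559.2, 133.5, 78.1]
ee_rot: [0.0, 0.696, 0.718, 0.001]
wrist_force: [-0.2, -0.3, 3.0]
gripper_width: 0.594
grasp_force: 30.0
```

```bash
python3 plan.py 558.3 133.7 76 1.605
```

```text
t 11.15 pos [559.2 133.5  78.1] ang 1.602 tilt -1.0 F [-0.2 -0.3  3. ] w 0.594 gf 30.0 q [0.11 0.38 1.71 0.   1.05 0.08]
all shift now, tool cm: [ 0.02 -0.09  0.21]  yaw -0.003
after yaw, tool cm: [ 0.02 -0.09  0.21]
```

>>> play_rows(motion=[{"translation":[0.18,0,0],"yaw":0,"jaw":0.5},{"translation":[0.18,0,0],"yaw":0,"jaw":0.5},{"translation":[0.19,0,0],"yaw":0,"jaw":0.5},{"translation":[0,0,0],"yaw":0,"jaw":0.5},{"translation":[0,0,0],"yaw":0,"jaw":0.5},{"translation":[0,0,0],"yaw":0,"jaw":0.5}])

```text
time_s: 11.65
position: [559.2, 138.8, 78.1]
ee_rot: [0.001, 0.696, 0.718, 0.0]
wrist_force: [0.4, -2.4, 5.5]
gripper_width: 0.589
grasp_force: 30.0
```

```bash
python3 plan.py 559 139 76 1.605
```

```text
t 11.65 pos [559.2 138.8  78.1] ang 1.602 tilt -1.0 F [ 0.4 -2.4  5.5] w 0.589 gf 30.0 q [ 0.12  0.39  1.71 -0.    1.05  0.09]
all shift now, tool cm: [ 0.02 -0.02  0.21]  yaw -0.003
after yaw, tool cm: [ 0.02 -0.02  0.21]
```

```bash
python3 - <<'E'
from h import *
from plant import get_image
o=[]
for n in("scene","top"):
    d=get_image(n); np.savez(n+"4.npz",**d); o.append(ortho(d,74,-60,80,-60,40,3.9))
cv2.imwrite("pics/o5.png",np.hstack(o))
E
```

```text
(no output)
```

View pics/o5.png

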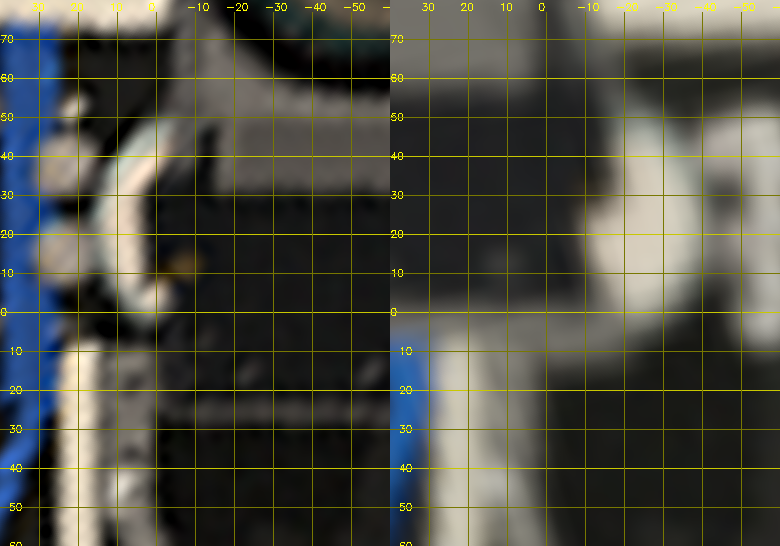

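The dish edge has moved from y≈10.5 to y≈16 in scene, and its far edge from -44.5 to -40 in top. So the dish has slid about 5 mm, and I can lift.

>>> play_rows(motion=[{"translation":[0,0,-0.3],"yaw":0,"jaw":0.5},{"translation":[0,0,-0.4],"yaw":0,"jaw":0.5},{"translation":[0,0,-0.5],"yaw":0,"jaw":0.5},{"translation":[0,0,0],"yaw":0,"jaw":0.5}])

```text
time_s: 12.08
position: [559.1, 139.4, 90.3]
ee_rot: [0.0, 0.696, 0.718, 0.001]
wrist_force: [0.3, 0.1, -0.7]
gripper_width: 0.594
grasp_force: 30.0
```

```bash
python3 plan.py 559 139 76 1.605
```

```text
t 12.08 pos [559.1 139.4  90.3] ang 1.602 tilt -1.0 F [ 0.3  0.1 -0.7] w 0.594 gf 30.0 q [0.12 0.37 1.69 0.   1.07 0.09]
all shift now, tool cm: [-0.04 -0.01  1.43]  yaw -0.003
after yaw, tool cm: [-0.04 -0.01  1.43]
```

```bash
python3 - <<'E'
from h import *
S=dict(np.load("scene0.npz"));T=dict(np.load("top0.npz"))
for n,d,box in(("S",S,(328,380,135,175)),("T",T,(320,375,175,205))):
    pts=[]
    for v in range(box[2],box[3]):
        for u in range(box[0],box[1]):
            z=d["depth"][v,u]
            if z>0:
                o,r=ray(d,u,v); pts.append(o+r*z)
    p=np.array(pts); m=(p[:,2]>410)&(p[:,2]<530); q=p[m]; print(n,m.sum(), q[q[:,0].argsort()[:4]].round(0).tolist() if m.any() else p[:,2].max())
# plate by depth in top: points 10..22 mm high
K=[]
for v in range(235,290):
    for u in range(365,425):
        z=T["depth"][v,u]; o,r=ray(T,u,v); x=o+r*z
        if z>0 and 11<x[2]<21: K.append(x)
K=np.array(K); print(len(K),cv2.minAreaRect(K[:,:2].astype(np.float32)),np.median(K,0))
# scene: plate bright quad
crop(S["img"],370,160,70,55,8,"pics/x.png")
g=cv2.cvtColor(S["img"],6).astype(int)
K=[]
for v in range(160,220):
    for u in range(370,420):
        z=S["depth"][v,u]; o,r=ray(S,u,v); x=o+r*z
        if z>0 and 11<x[2]<21: K.append(x)
K=np.array(K); print(len(K),cv2.minAreaRect(K[:,:2].astype(np.float32)),np.median(K,0))
E
```

```text
S 1060 [[492.0, -102.0, 475.0], [494.0, -115.0, 470.0], [494.0, -185.0, 471.0], [495.0, -185.0, 476.0]]
T 694 [[496.0, -174.0, 471.0], [496.0, -173.0, 477.0], [497.0, -177.0, 472.0], [497.0, -102.0, 468.0]]
493 ((544.5375366210938, -400.02569580078125), (243.62847900390625, 253.33676147460938), 12.0189790725708) [ 512.33467315 -395.23067167   15.80688698]
550 ((508.98785400390625, -424.605224609375), (228.16226196289062, 183.9781036376953), 66.31629180908203) [ 510.82797053 -395.92116525   15.88726914]
```

>>> play_rows(motion=[{"translation":[0,0,-2.5],"yaw":0,"jaw":0.5},{"translation":[0,0,-3],"yaw":0,"jaw":0.5},{"translation":[0,-1,-3],"yaw":0,"jaw":0.5},{"translation":[0,-2,-3],"yaw":0,"jaw":0.5},{"translation":[0,-2,-3],"yaw":0,"jaw":0.5},{"translation":[0,-2.5,-2.5],"yaw":0,"jaw":0.5},{"translation":[0,-2.5,-2.5],"yaw":0,"jaw":0.5},{"translation":[0,-2.5,-2.5],"yaw":0,"jaw":0.5},{"translation":[0,-2.5,-2],"yaw":0,"jaw":0.5},{"translation":[0,-2.5,0],"yaw":0,"jaw":0.5}])

```text
time_s: 12.92
position: [384.3, 134.0, 333.5]
ee_rot: [0.002, 0.696, 0.718, 0.003]
wrist_force: [0.0, 0.1, 1.0]
gripper_width: 0.591
grasp_force: 30.0
```

>>> play_rows(motion=[{"translation":[0,-2.5,0],"yaw":0,"jaw":0.5},{"translation":[0,-1.5,0],"yaw":0,"jaw":0.5},{"translation":[0,0,0],"yaw":0,"jaw":0.5}])

```text
time_s: 13.17
position: [340.9, 132.3, 329.9]
ee_rot: [-0.0, 0.696, 0.718, 0.0]
wrist_force: [-0.1, 0.9, -1.2]
gripper_width: 0.588
grasp_force: 30.0
```

```bash
python3 plan.py 340 -380 330 1.605
```

```text
t 13.17 pos [340.9 132.3 329.9] ang 1.603 tilt -1.0 F [-0.1  0.9 -1.2] w 0.588 gf 30.0 q [ 0.18 -0.1   1.66  0.    1.59  0.15]
all shift now, tool cm: [-5.12e+01 -1.72e+00 -4.00e-02]  yaw -0.002
after yaw, tool cm: [-5.12e+01 -1.84e+00 -1.00e-02]
```

>>> play_rows(motion=[{"translation":[-2.5,-0.1,0],"yaw":0,"jaw":0.5},{"translation":[-3,-0.1,0],"yaw":0,"jaw":0.5},{"translation":[-3,-0.1,0],"yaw":0,"jaw":0.5},{"translation":[-3,-0.1,0],"yaw":0,"jaw":0.5},{"translation":[-3,-0.1,0],"yaw":0,"jaw":0.5},{"translation":[-3,-0.1,0],"yaw":0,"jaw":0.5},{"translation":[-3,-0.1,0],"yaw":0,"jaw":0.5},{"translation":[-3,-0.1,0],"yaw":0,"jaw":0.5},{"translation":[-3,-0.1,0],"yaw":0,"jaw":0.5}])

```text
time_s: 13.92
position: [343.8, -135.3, 329.1]
ee_rot: [0.0, 0.696, 0.718, 0.0]
wrist_force: [0.7, -0.2, -0.5]
gripper_width: 0.593
grasp_force: 30.0
```

>>> play_rows(motion=[{"translation":[-3,-0.1,0],"yaw":0,"jaw":0.5},{"translation":[-3,-0.1,0],"yaw":0,"jaw":0.5},{"translation":[-3,-0.1,0],"yaw":0,"jaw":0.5},{"translation":[-3,-0.1,0],"yaw":0,"jaw":0.5},{"translation":[-3,-0.1,0],"yaw":0,"jaw":0.5},{"translation":[-3,-0.1,0],"yaw":0,"jaw":0.5},{"translation":[-3,-0.1,0],"yaw":0,"jaw":0.5},{"translation":[-3,-0.1,0],"yaw":0,"jaw":0.5},{"translation":[0,0,0],"yaw":0,"jaw":0.5}])

```text
time_s: 14.67
position: [342.9, -379.7, 327.2]
ee_rot: [0.0, 0.697, 0.717, -0.001]
wrist_force: [0.3, -0.7, -0.6]
gripper_width: 0.593
grasp_force: 30.0
```

```bash
python3 plan.py 507 -395 130 1.605
```

```text
t 14.67 pos [ 342.9 -379.7  327.2] ang 1.598 tilt -1.0 F [ 0.3 -0.7 -0.6] w 0.593 gf 30.0 q [-0.97  0.13  1.42 -0.    1.58 -1.  ]
all shift now, tool cm: [-1.94 16.39 19.71]  yaw -0.007
after yaw, tool cm: [-2.09 16.35 19.72]
```

>>> play_rows(motion=[{"translation":[-0.25,2,1],"yaw":-0.007,"jaw":0.5},{"translation":[-0.25,2,2],"yaw":0,"jaw":0.5},{"translation":[-0.25,2,2.5],"yaw":0,"jaw":0.5},{"translation":[-0.25,2,2.5],"yaw":0,"jaw":0.5},{"translation":[-0.25,2,2.5],"yaw":0,"jaw":0.5},{"translation":[-0.25,2,2.5],"yaw":0,"jaw":0.5},{"translation":[-0.25,2,2.5],"yaw":0,"jaw":0.5},{"translation":[-0.25,2,2.5],"yaw":0,"jaw":0.5},{"translation":[0,0,0],"yaw":0,"jaw":0.5},{"translation":[0,0,0],"yaw":0,"jaw":0.5}])

```text
time_s: 15.5
position: [503.1, -386.3, 146.6]
ee_rot: [-0.003, 0.693, 0.721, -0.0]
wrist_force: [0.3, 0.4, 0.4]
gripper_width: 0.589
grasp_force: 30.0
```

```bash
python3 plan.py 507 -395 32.5 1.605
```

```text
t 15.5 pos [ 503.1 -386.3  146.6] ang 1.61 tilt -1.0 F [0.3 0.4 0.4] w 0.589 gf 30.0 q [-0.76  0.41  1.48 -0.    1.26 -0.8 ]
all shift now, tool cm: [-0.92  0.39 11.41]  yaw 0.005
after yaw, tool cm: [-0.88  0.36 11.41]
```

>>> play_rows(motion=[{"translation":[-0.4,0.2,2.5],"yaw":0.005,"jaw":0.5},{"translation":[-0.4,0.2,2.5],"yaw":0,"jaw":0.5},{"translation":[0,0,2.5],"yaw":0,"jaw":0.5},{"translation":[0,0,1.8],"yaw":0,"jaw":0.5},{"translation":[0,0,1],"yaw":0,"jaw":0.5},{"translation":[0,0,0],"yaw":0,"jaw":0.5},{"translation":[0,0,0],"yaw":0,"jaw":0.5}])

```text
time_s: 16.08
position: [507.4, -395.6, 47.6]
ee_rot: [0.001, 0.695, 0.719, -0.0]
wrist_force: [-0.4, -0.9, 0.1]
gripper_width: 0.59
grasp_force: 30.0
```

```bash
python3 plan.py 507 -395 32.5 1.605
```

```text
t 16.08 pos [ 507.4 -395.6   47.6] ang 1.603 tilt -1.0 F [-0.4 -0.9  0.1] w 0.59 gf 30.0 q [-0.77  0.5   1.59 -0.    1.05 -0.8 ]
all shift now, tool cm: [ 0.06 -0.04  1.51]  yaw -0.002
after yaw, tool cm: [ 0.06 -0.04  1.51]
```

>>> play_rows(motion=[{"translation":[0,0,0.6],"yaw":0,"jaw":0.5},{"translation":[0,0,0.4],"yaw":0,"jaw":0.5},{"translation":[0,0,0.3],"yaw":0,"jaw":0.5},{"translation":[0,0,0],"yaw":0,"jaw":0.5},{"translation":[0,0,0],"yaw":0,"jaw":0.5}])

```text
time_s: 16.5
position: [507.3, -394.8, 33.6]
ee_rot: [0.0, 0.695, 0.719, 0.0]
wrist_force: [-0.4, 0.1, -0.4]
gripper_width: 0.597
grasp_force: 30.0
```

>>> play_rows(motion=[{"translation":[0,0,0.15],"yaw":0,"jaw":0.5},{"translation":[0,0,0],"yaw":0,"jaw":0.5},{"translation":[0,0,0],"yaw":0,"jaw":0.5}])

```text
time_s: 16.75
position: [507.6, -395.1, 32.2]
ee_rot: [0.0, 0.695, 0.719, 0.0]
wrist_force: [-0.1, -0.4, 0.6]
gripper_width: 0.592
grasp_force: 30.0
```

>>> play_rows(motion=[{"translation":[0,0,0.1],"yaw":0,"jaw":0.5},{"translation":[0,0,0],"yaw":0,"jaw":0.5},{"translation":[0,0,0],"yaw":0,"jaw":0.5}])

```text
time_s: 17.0
position: [507.6, -395.1, 32.1]
ee_rot: [0.001, 0.695, 0.719, 0.0]
wrist_force: [0.3, 0.7, 6.0]
gripper_width: 0.593
grasp_force: 30.0
```

>>> play_rows(motion=[{"translation":[0,0,0.08],"yaw":0,"jaw":0.5},{"translation":[0,0,0],"yaw":0,"jaw":0.5},{"translation":[0,0,0],"yaw":0,"jaw":0.5}])

```text
time_s: 17.25
position: [507.6, -395.1, 32.1]
ee_rot: [0.001, 0.695, 0.719, 0.0]
wrist_force: [-1.6, 1.2, 9.8]
gripper_width: 0.592
grasp_force: 30.0
```

Contact with the plate. Back off a little, then release and retreat straight up.

>>> play_rows(motion=[{"translation":[0,0,-0.12],"yaw":0,"jaw":0.5},{"translation":[0,0,0],"yaw":0,"jaw":0.62},{"translation":[0,0,0],"yaw":0,"jaw":0.68},{"translation":[0,0,0],"yaw":0,"jaw":0.75},{"translation":[0,0,0],"yaw":0,"jaw":0.8},{"translation":[0,0,-1],"yaw":0,"jaw":0.8},{"translation":[0,0,-2.5],"yaw":0,"jaw":0.8},{"translation":[0,0,-3],"yaw":0,"jaw":0.8},{"translation":[0,0,-3],"yaw":0,"jaw":0.8},{"translation":[0,0,-3],"yaw":0,"jaw":0.8}])

```text
time_s: 18.08
position: [507.1, -394.7, 158.1]
ee_rot: [-0.0, 0.695, 0.719, 0.0]
wrist_force: [1.1, -0.0, -0.3]
gripper_width: 0.801
grasp_force: 0.0
```

>>> play_rows(motion=[{"translation":[0,-2.5,-3],"yaw":0,"jaw":0.8},{"translation":[0,-3,-3],"yaw":0,"jaw":0.8},{"translation":[0,-3,-2],"yaw":0,"jaw":0.8},{"translation":[0,-3,0],"yaw":0,"jaw":0.8},{"translation":[0,0,0],"yaw":0,"jaw":0.8},{"translation":[0,0,0],"yaw":0,"jaw":0.8}])

```text
time_s: 18.58
position: [392.0, -398.7, 237.1]
ee_rot: [0.001, 0.696, 0.718, 0.0]
wrist_force: [0.5, 0.7, 0.0]
gripper_width: 0.8
grasp_force: 0.0
```

```bash
python3 - <<'E'
from h import *
from plant import get_image
T0=dict(np.load("top0.npz"));S0=dict(np.load("scene0.npz"))
for n,o,box in(("top",T0,(370,425,235,290)),("scene",S0,(370,425,160,220))):
    d=get_image(n); np.savez(n+"5.npz",**d)
    df=cv2.absdiff(d["img"],o["img"]).max(2)>15
    m=np.zeros_like(df);m[box[2]:box[3],box[0]:box[1]]=df[box[2]:box[3],box[0]:box[1]]
    k,l,st,ce=cv2.connectedComponentsWithStats(m.astype(np.uint8))
    for i in range(1,k):
        if st[i,4]>15: print(n,st[i],ce[i].round(1),at_z(d,*ce[i],26).round(1), at_z(d,st[i,0],st[i,1],26).round(0), np.median(d["depth"][l==i]-o["depth"][l==i]))
    # wedged catch: blue centroid vs release-time picture
    r=ortho(d,76,-20,60,5,60,4); b=(r[...,0].astype(int)-r[...,2]>60); ys,xs=np.nonzero(b); print("blue bar y",(60-xs.mean()/4).round(1) if len(xs) else None)
    r=ortho(o,76,-20,60,5,60,4); b=(r[...,0].astype(int)-r[...,2]>60); ys,xs=np.nonzero(b); print("  before",(60-xs.mean()/4).round(1))
E
python3 plan.py
```

```text
top [ 370  235   55   48 1243] [397.5 253.9] [ 564.3 -408.6   26. ] [ 625. -276.   26.] -471.61877
blue bar y None
  before 26.2
scene [413 160  12  18 118] [419.7 167.1] [ 518.  -538.3   26. ] [ 559. -541.   26.] -209.58899
scene [ 370  178   55   42 1837] [397.2 202. ] [ 459.7 -359.9   26. ] [ 605. -350.   26.] -895.8776
blue bar y 33.7
  before 22.3
t 18.68 pos [ 393.4 -398.6  235.8] ang 1.604 tilt -1.0 F [ 0.3 -0.4 -1. ] w 0.799 gf 0.0 q [-0.92  0.24  1.5   0.    1.4  -0.95]
```

>>> play_rows(motion=[{"translation":[0,-2.5,-3],"yaw":0,"jaw":0.8},{"translation":[0,-2.5,-3],"yaw":0,"jaw":0.8},{"translation":[3,0,-3],"yaw":0,"jaw":0.8},{"translation":[3,0,0],"yaw":0,"jaw":0.8},{"translation":[3,0,0],"yaw":0,"jaw":0.8},{"translation":[3,0,0],"yaw":0,"jaw":0.8},{"translation":[3,0,0],"yaw":0,"jaw":0.8},{"translation":[3,0,0],"yaw":0,"jaw":0.8},{"translation":[3,0,0],"yaw":0,"jaw":0.8},{"translation":[3,0,0],"yaw":0,"jaw":0.8}])

```text
time_s: 19.52
position: [335.7, -159.3, 324.9]
ee_rot: [-0.001, 0.695, 0.719, 0.0]
wrist_force: [-0.1, -0.9, -0.6]
gripper_width: 0.8
grasp_force: 0.0
```

>>> play_rows(motion=[{"translation":[3,0,0],"yaw":0,"jaw":0.8},{"translation":[3,0,0],"yaw":0,"jaw":0.8},{"translation":[3,0,0],"yaw":0,"jaw":0.8},{"translation":[3,0,0],"yaw":0,"jaw":0.8},{"translation":[3,0,0],"yaw":0,"jaw":0.8},{"translation":[3,0,0],"yaw":0,"jaw":0.8},{"translation":[3,0,0],"yaw":0,"jaw":0.8},{"translation":[3,0,0],"yaw":0,"jaw":0.8},{"translation":[0,0,0],"yaw":0,"jaw":0.8},{"translation":[0,0,0],"yaw":0,"jaw":0.8}])

```text
time_s: 20.35
position: [327.3, 80.6, 325.0]
ee_rot: [-0.0, 0.693, 0.721, -0.0]
wrist_force: [-0.2, -0.2, -0.7]
gripper_width: 0.798
grasp_force: 0.0
```

```bash
python3 - <<'E'
from h import *
from plant import get_image
for n,box in(("top",(365,425,230,290)),("scene",(370,425,160,220))):
    o=dict(np.load(n+"0.npz"));d=get_image(n)
    df=cv2.absdiff(d["img"],o["img"]).max(2)>12
    m=np.zeros_like(df);m[box[2]:box[3],box[0]:box[1]]=df[box[2]:box[3],box[0]:box[1]]
    k,l,st,ce=cv2.connectedComponentsWithStats(m.astype(np.uint8))
    for i in range(1,k):
        if st[i,4]>8: print(n,st[i],ce[i].round(1),at_z(d,*ce[i],26).round(1),"dz",np.median(d["depth"][l==i]-o["depth"][l==i]))
    r=ortho(d,76,-20,60,5,60,4); b=(r[...,0].astype(int)-r[...,2]>60); xs=np.nonzero(b)[1]; print("blue bar y",(60-xs.mean()/4).round(1) if len(xs) else None)
E
python3 plan.py
```

```text
top [388 259  11   6  16] [393.6 260.5] [ 529.3 -397.7   26. ] dz -11.679016
top [384 265  15   9  53] [390.5 270.4] [ 480.7 -392.6   26. ] dz -1.9605713
blue bar y None
scene [389 182  16  17 186] [396.4 190.5] [ 498.5 -392.3   26. ] dz -10.730591
scene [370 205  12  15  88] [373.5 214.6] [ 476.6 -253.4   26. ] dz -787.6801
blue bar y 33.6
t 20.45 pos [327.5  78.8 325. ] ang 1.605 tilt -1.0 F [-0.5  0.3  0.2] w 0.799 gf 0.0 q [ 0.03 -0.15  1.71 -0.    1.58 -0.  ]
```

```bash
python3 -c "
from plant import order
print(order.close_job())"
```

```text
the job is handed in; nothing more can be done
None
```

The job is handed in, with no verdict shown: the last pictures put the dish flat on the warming plate about 10 mm off centre, the marker still wedged with the catch about 11 mm open, and no change near the two bottles by the plate; the brown bottle was not re-checked.

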